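Load the gel runner and shut its hood

ROBOT

A 6-joint arm with a two-finger parallel gripper is mounted at the origin on the work surface. World frame = base frame: x ahead of the robot, y to its left, z up, the work surface at z = 0. Lengths are in m, angles in degrees, forces in N, time in s.
With the tool pointing down it reaches from about 0.3 to 0.75 m from the base axis. Payload 8.5 kg.
Tool frame: the origin (TCP) lies on the centre line of the jaws, within the pads' length; the fingertips stand 19 mm ahead of it and the grasp point (between the pads) is the TCP (env.tcp_to_tips is the z of the fingertips in the tool frame, in m); z points along the fingers, y is the line along which they close (so a half turn about z gives the same grasp; the last joint's range is limited). The gripper opens to 85 mm and grips with 20 to 120 N. Pads are 22 mm wide; open, the fingers measure 114 mm over their backs; the gripper's body (76 mm by 85 mm) begins 54 mm behind the grasp point. The pads swing forward as they close: fully open they stand 13 mm farther back than shut.
Start: joints at [-81.263, 21.807, 74.336, -0, 83.858, -12.336], TCP at [0.198, -0.513, 0.25] pointing down, gripper open.
Joint ranges: [-178.18, 178.18], [-50.72, 133.34], [12.68, 142.11], [-81.47, 261.47], [9.98, 163.14], [-165.26, 165.26]. Speed limits (degrees/s): [136.94, 136.94, 180, 180, 180, 180].

INTERFACE

Orientations are given as a 3x3 rotation matrix whose columns are the frame's x, y, z axes.
In Python, from rig import env gives the robot as it stands.
- The arm moves only by the tool servo_tool, never from a script. Its argument "steps" is a list of rows, each an object of numbers: "tx", "ty", "tz": the shift along the world's x, y, z in cm; "yaw": the turn about the world's z in degrees; "claw": the finger opening in cm, from 0 to 8.54. In form: [{"tx": .., "ty": .., "tz": .., "yaw": .., "claw": ..}, ...]. A call has 1 to 20 rows; each row shifts and turns the commanded pose from where the row before left it; what a row does not reach is not made up. A row lasts 1/10 s, in which the tool goes at most 50 mm and 8.59 degrees, less where a joint would pass 70% of its speed; a pose out of reach is approached as far as the arm can. A call with a gripper value outside its range is refused whole. The fingers move at their own pace and stop on an object; "newtons" is the grip in N (left out, the last holds). Time passes only in rows, so rows that do not move let the fingers close. It gives the time, the measured TCP pose, the force, the opening and the grip force at its end, in the units of the state.
- env.observe(): the state, without advancing time (a new reading comes with each control period).
- env.get_image(name): name is "side" or "top"; returns (picture, depth): 420x560x3 uint8, red, green, blue; 420x560 float32, m along the optical axis (not along the pixel's ray), 0 where there is no reading.
- env.camera_model(name): a dict with "fovy" (degrees; the focal length in pixels is half the picture's height over the tangent of half this angle, whatever the lens; pixels are square), "cx", "cy" (the principal point, pixels), "T" (4x4, takes a point from camera to world coordinates). Camera axes: x right, y down, z forward; pixel columns grow to the right and rows downward; lengths in m; the calibration is good to about 2 mm. A picture is of the moment at which its call begins. camera_model takes no time and is no camera call.
- env.close_job(): hands the job in; it is judged then, once.
The state is a dict: "time_s": time; "q": joint angles; "qvel": joint speeds; "joint_efforts": joint torques, N m; "position": TCP position; "tool_rot": TCP orientation; "ft_force": force on the tool from outside, world axes, zero at the start; "wrist_torque": the same for the moment, N m; "grip_width": finger opening in m; "gripper_force": force on a finger pad.
Only numpy, scipy, OpenCV 4.12 (cv2) and the standard library are available. Lean on these libraries where they do the work, as an engineer would, in place of code of your own. Each camera call takes 0.05 s, during which the arm holds its last target. There are 200 camera calls.

TASK

Get the gel runner ready for a run: push the half-inserted gel cassette along its rails, away from the front of the runner, until it clicks fully home against the stop, then swing the hinged amber hood down over it and press its front edge until the catches click and it is fully shut. Leave the other things on the bench where they stand.

Things in the scene. Friction and masses are not known exactly. Their poses are not given: they have to be found in the camera images.
- runner: Gel runner, a white bench instrument that does not shift. Origin at bench height under the middle of its bay; x from its front (robot side) to its back, y to its left, z up. Base x -115 to 115, y -140 to 90 mm; its flat deck is at z = 60. Keypad strip on the deck at the right. Two grey posts with the hood's catches, 30 mm high, stand on the deck at x = -45, y = +-78.
- cassette: Gel cassette, a flat white plate 120 (x) by 104 (y) by 10 mm, 0.12 kg, on the deck between the rails, 35 to 55 mm short of home. Origin at the centre of its underside, axes as the runner's. Its black comb, fixed and left in, stands across it, to push or pinch: a bar 10 mm (x) by 72 mm (y), from 10 to 34 mm above the underside, centred at x = -35.
- bay_home (a point): Where the cassette's origin lies when home (runner x = y = 0, z = 60 mm); axes as the runner's. The bay: two grey rails at y = +-57, 12 mm high, x -112 to 70, lipped so that the cassette can only slide along x; stop bar at x = 60. In the last 12 mm two sprung balls in the rails resist (12 to 18 N of push), then snap behind lugs on the cassette's sides and hold it at the stop.
- hood (a joint): Angle of the amber hood, rad: 0 shut, 1.5 fully open; starts at 1.2 to 1.45. A friction hinge holds it at any angle (1.5 N at its front edge moves it). At about 0.08 its side noses meet sprung balls in the posts and it stays ajar; about 11 N, pressed down near the front edge, carries it past them and they hold it at 0. It cannot shut unless the cassette is home.
- hood_hinge (a point): Middle of the hood's hinge axis, runner x = 78, y = 0, z = 68 mm; the axis is parallel to the runner's y, opening lifts the front and swings it to +x. The hood is a box open below, 128 mm wide; shut, its flat top lies 40 mm above the hinge and the outer face of its front wall 145 mm in front of it.
- hood_tab (a point): Middle of the upper face of the hood's front tab, a lip 60 mm wide (y), 5 mm thick, standing 24 mm out of the front wall. Shut, it lies 157 mm in front of the hinge and 15 mm above it (runner x = -80, z = 83 mm). It turns with the hood, as do its axes (z out of the tab's upper face).
- tube_rack: Grey rack 130 by 72 mm with eight capped 15 ml tubes, 103 mm high, beside the runner at its left. Origin under its centre. Leave alone.
- beaker: Glass beaker, 84 mm across, 115 mm high, beside the runner at its right. Origin under its centre. Leave alone.
- pipette: Pipette lying on the bench, 240 mm long, handle to its -x. Origin on the bench under its middle. Leave alone.
- tip_box: Pipette tip box with clear cover, 122 by 84 by 86 mm. Origin under its centre. Leave alone.
- reagent_bottle: Round glass bottle with screw cap, 76 mm across, 165 mm high. Origin under its centre. Leave alone.
- wash_bottle: White round plastic bottle, 68 mm across, 155 mm high. Origin under its centre. Leave alone.
- spare_cassette: A second gel cassette like the first, lying on the bench away from the runner, for later. Origin at the centre of its underside. Leave alone.

How it is judged (in metres and radians):
On the way:
1. the cassette is home in the bay, held by its detent (x of cassette in the frame of bay_home above -0.004 m and horizontal distance between cassette and bay_home below 0.005 m and z of cassette in the frame of bay_home below 0.004 m), for 0.2 s.
At the end, for the whole second after the job is handed in: The cassette lies home in the bay (within 4 mm of the stop along the rails, within 5 mm of bay_home in all, flat on the deck) and at rest, and the hood is shut past its catches (joint under 0.025 rad) (all of step 1 and value of joint hood between -0.02 and 0.025 rad and linear speed of cassette below 0.02 m/s); the robot touches nothing.
It fails at once if the tube rack or the beaker beside the runner is shifted by more than 30 mm or knocked over (distance of any of tube_rack, beaker from where it was at the start of the episode above 0.03 m or angle between any of tube_rack, beaker's own z axis and vertical above 0.35 rad).
It fails at once if another thing on the bench is shifted by more than 30 mm or knocked over (distance of any of pipette, tip_box, reagent_bottle, wash_bottle, spare_cassette from where it was at the start of the episode above 0.03 m or angle between any of pipette, tip_box, reagent_bottle, wash_bottle, spare_cassette's own z axis and vertical above 0.35 rad).
It also fails if it takes over 51 s, if anything falls off the work surface, if the arm or the gripper's body presses on something with over 40 N, if the wrist force passes 120 N, or if a joint passes its speed limit or range.

## Working session

There is one attempt and no reset: what is moved stays moved. The work goes in short steps, Python scripts to look and compute and a tool call to move; the robot and the scene stay as the last step left them, time stands still between calls to the robot, and variables do not carry over. Pictures are saved under pics/ and viewed, at most 10 in all, crops included, and the job is handed in when it is done.

Besides the shell and the picture viewer there is one more tool, called by a JSON object that holds its "method" and its "body". servo_tool: Moves the arm, as the interface text tells. Its arguments: {"type":"object","properties":{"steps":{"type":"array"},"newtons":{"type":"number"}},"required":["steps"]}

```bash
ls; mkdir -p pics; cat > h.py <<'E'
import numpy as np, cv2
from rig import env
def shot(n,f=None):
    im,d=env.get_image(n); m=env.camera_model(n)
    if f: cv2.imwrite('pics/'+f,cv2.cvtColor(im,cv2.COLOR_RGB2BGR))
    foc=im.shape[0]/2/np.tan(np.radians(m['fovy'])/2)
    v,u=np.mgrid[:im.shape[0],:im.shape[1]]
    P=np.stack([(u-m['cx'])/foc*d,(v-m['cy'])/foc*d,d],-1)
    T=np.array(m['T']); W=P@T[:3,:3].T+T[:3,3]; W[d==0]=np.nan
    return im,d,W
E
python3 - <<'E'
from h import *
for n in('side','top'):
    im,d,W=shot(n,n+'0.png'); np.savez(n+'0.npz',im=im,d=d,W=W)
    m=env.camera_model(n);print(n,m['fovy'],m['cx'],m['cy'],np.round(m['T'],3).tolist(),(d>0).mean())
print(env.observe())
E
```

```text
pics
side 43.25029806207565 277.7388264378434 217.47521209504148 [[0.947, -0.253, 0.199, 0.157], [-0.322, -0.72, 0.614, -1.252], [-0.012, -0.646, -0.764, 1.591], [0.0, 0.0, 0.0, 1.0]] 0.9706632653061225
top 53.74854260887149 272.386191471011 209.021035704296 [[-0.008, -0.977, 0.214, 0.249], [-1.0, 0.009, 0.004, -0.027], [-0.006, -0.214, -0.977, 1.495], [0.0, 0.0, 0.0, 1.0]] 0.9959056122448979
{'time_s': 0.1, 'q': array([-8.12630846e+01,  2.18371269e+01,  7.43798074e+01, -6.91787841e-05,
        8.38573101e+01, -1.23357032e+01]), 'qvel': array([-0.01529819, -0.09501615, -0.15346289, -0.01549684,  0.02539516,
       -0.14271641]), 'joint_efforts': array([ 3.38226797e-03, -4.49223804e+01, -2.31655544e+01, -3.26516465e-04,
        3.59168873e-03,  4.06171438e-06]), 'position': array([ 0.1977142 , -0.51297863,  0.24977708]), 'tool_rot': array([[ 9.33125450e-01,  3.59550909e-01, -1.98016780e-04],
       [ 3.59550858e-01, -9.33124612e-01,  1.28058957e-03],
       [ 2.75662812e-04, -1.26614782e-03, -9.99999160e-01]]), 'ft_force': array([-0.29552504,  0.84232501, -0.39927061]), 'wrist_torque': array([ 0.0130424 , -0.01840129,  0.04394706]), 'gripper_force': 0.0, 'grip_width': 0.08581177827067646}
```

View pics/side0.png

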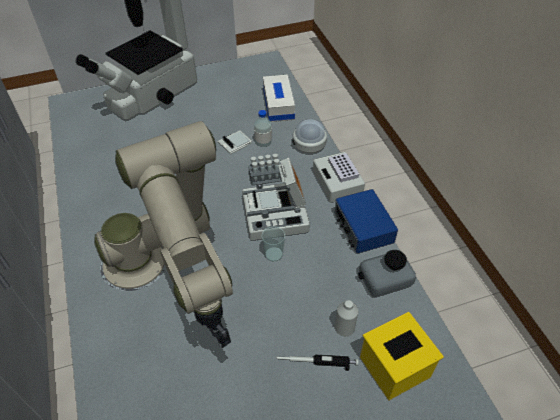

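View pics/top0.png

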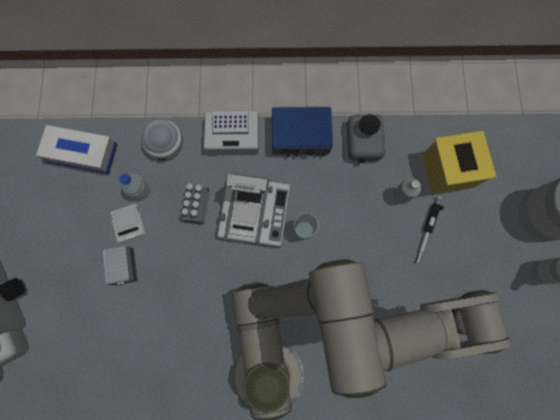

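The top view shows the runner at about (254,210), with its front facing the robot and a small yaw. The rack is at (194,203) and the beaker at (306,226). I'll zoom in on both views and fit the base.

```bash
python3 - <<'E'
from h import *
a=np.load('top0.npz');W=a['W'];im=a['im']
t=cv2.resize(im[165:255,205:325],None,fx=6,fy=6,interpolation=cv2.INTER_CUBIC)
s=np.load('side0.npz');
t2=cv2.resize(s['im'][140:250,225:325],None,fx=5.4,fy=5.4,interpolation=cv2.INTER_CUBIC)
cv2.imwrite('pics/z1.png',t[:,:,::-1]);cv2.imwrite('pics/z2.png',t2[:,:,::-1])
Wr=W[165:255,205:325];
m=(Wr[...,2]>.05)&(Wr[...,2]<.068)
m=m.astype(np.uint8); n,l,st,c=cv2.connectedComponentsWithStats(m)
i=1+st[1:,4].argmax(); p=Wr[l==i][:,:2].astype(np.float32)
print(st[i],cv2.minAreaRect(p), np.nanmedian(Wr[l==i][:,2]))
print(cv2.boxPoints(cv2.minAreaRect(p)))
E
```

```text
[  22   17   64   65 1509] ((0.5568079948425293, 0.026424340903759003), (0.19232295453548431, 0.2290748953819275), 80.9523696899414) 0.059755191647290484
[[ 0.42857373 -0.05052905]
 [ 0.65479845 -0.08655234]
 [ 0.68504226  0.10337773]
 [ 0.45881754  0.13940102]]
```

View pics/z1.png

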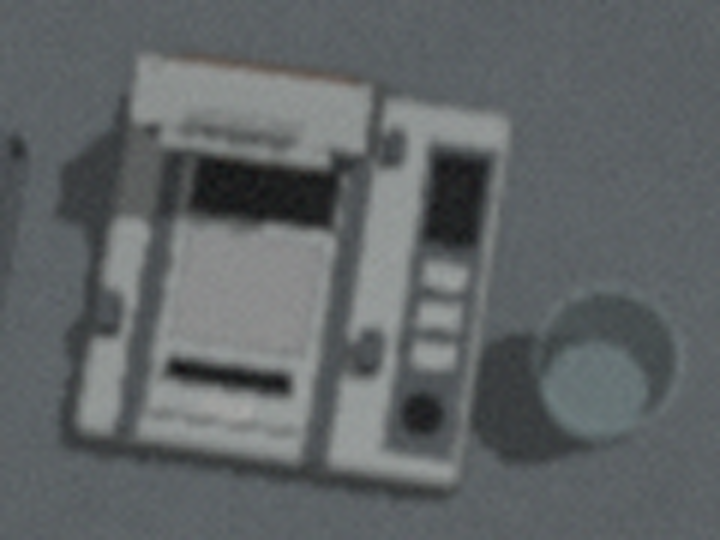

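View pics/z2.png

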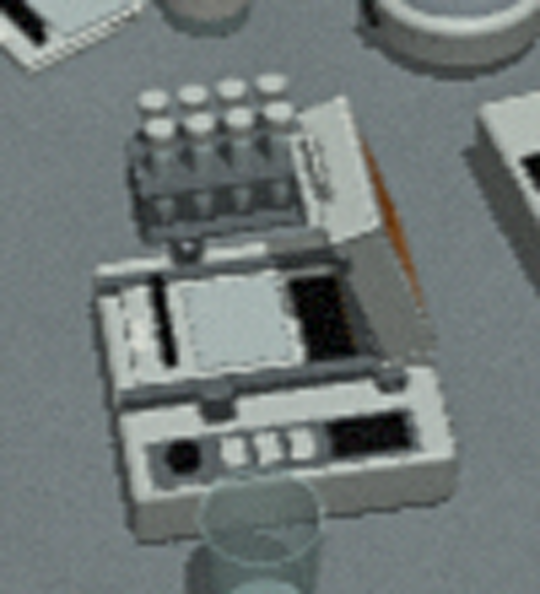

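```bash
python3 - <<'E'
from h import *
a=np.load('top0.npz');W=a['W'];im=a['im'].astype(int)
th=np.radians(-9.05);R=np.array([[np.cos(th),-np.sin(th)],[np.sin(th),np.cos(th)]]);O=np.array([.5637,.0699])
def loc(W): L=W.copy(); L[...,:2]=(W[...,:2]-O)@R; return L
L=loc(W)
ok=(abs(L[...,0])<.14)&(abs(L[...,1]+.025)<.135)
d=ok&(abs(L[...,2]-.06)<.006)
print('deck x',np.percentile(L[d][:,0],[.5,99.5]),'y',np.percentile(L[d][:,1],[.5,99.5]))
for y0 in(-.13,-.1,.075):
    q=d&(abs(L[...,1]-y0)<.008);print(y0,L[q][:,0].min(),L[q][:,0].max())
dark=ok&(im.sum(-1)<110)&(abs(L[...,1])<.05)
n,l,st,c=cv2.connectedComponentsWithStats(dark.astype(np.uint8))
for i in range(1,n):
    if st[i,4]>8:
        q=L[l==i];print('dark',st[i],np.median(q,0).round(4),q.min(0).round(3),q.max(0).round(3))
q=np.nan_to_num(W[...,2])
f=ok&(L[...,2]>.17)&(abs(L[...,1])<.055)
p=L[f];print('hood',len(p),p.min(0),p.max(0),p[:,1].mean());k=np.polyfit(p[:,0],p[:,2],1);print(k)
for x in np.arange(-.02,.14,.01):
    g=p[abs(p[:,0]-x)<.005]
    if len(g):print(x.round(3),len(g),np.median(g[:,2]).round(4))
s=loc(np.load('side0.npz')['W']);g=(abs(s[...,1])<.06)&(s[...,2]>.08)&(abs(s[...,0]-.05)<.1)
p=s[g];print('side max z',p[:,2].max(),'y',np.percentile(p[p[:,2]>.12][:,1],[1,99]))
# neighbours
for z in(.03,):
    g=(L[...,2]>z)&(abs(L[...,1])<.2)&(L[...,0]>.125)&(L[...,0]<.3);print('behind',L[g].min(0),L[g].max(0))
E
```

```text
deck x [-0.11300591  0.11140992] y [-0.13862807  0.08713171]
-0.13 -0.11377182910038348 0.11414261600470485
-0.1 -0.1137589181973103 0.11342687871260058
0.075 -0.1143028200639923 0.07169444391338965
dark [237 192  24  10 160] [0.0465 0.0031 0.0595] [ 0.033 -0.038  0.052] [0.061 0.041 0.067]
dark [239 227  13   2  13] [-0.0712 -0.0085  0.0948] [-0.074 -0.029  0.087] [-0.07   0.012  0.099]
hood 482 [ 0.02823207 -0.05467658  0.17155337] [0.08743447 0.05430884 0.23721646] -0.0006384185866248526
[0.054468   0.20895601]
0.03 63 0.2052
0.04 118 0.2082
0.05 93 0.2109
0.06 114 0.2134
0.07 79 0.2167
0.08 12 0.192
0.09 3 0.1777
side max z 0.23986770842364913 y [-0.05984514  0.05882605]
behind [ 0.19601846 -0.1999485   0.03000873] [0.29990989 0.19945939 0.10060371]
```

The comb front face is at runner x ≈ -80 mm and the hood angle is about 1.3. The fit puts the runner origin at (0.564, 0.070) with a yaw of -9°. Next I move to a point in front of the comb with the fingers closed.

{"method": "servo_tool", "body": {"steps": [{"tx":1.65,"ty":4,"yaw":-2,"claw":0},{"tx":1.65,"ty":4,"yaw":-2},{"tx":1.65,"ty":4,"yaw":-2},{"tx":1.65,"ty":4,"yaw":-2},{"tx":1.65,"ty":4,"yaw":-2},{"tx":1.65,"ty":4,"yaw":-2},{"tx":1.65,"ty":4,"yaw":-2},{"tx":1.65,"ty":4,"yaw":-2},{"tx":1.65,"ty":4,"yaw":-2},{"tx":1.65,"ty":4,"yaw":-2},{"tx":1.65,"ty":4,"yaw":-2},{"tx":1.65,"ty":4,"yaw":-2},{"tx":1.65,"ty":4,"yaw":-2},{"tx":1.65,"ty":4,"yaw":-2},{"tx":1.65,"ty":4,"yaw":-2},{},{}], "newtons": 40}}

```text
invalid input at $.steps[0]: expected keys tx, ty, tz, yaw, claw
```

{"method": "servo_tool", "body": {"steps": [{"tx":1.65,"ty":4,"tz":0,"yaw":-2,"claw":0},{"tx":1.65,"ty":4,"tz":0,"yaw":-2,"claw":0},{"tx":1.65,"ty":4,"tz":0,"yaw":-2,"claw":0},{"tx":1.65,"ty":4,"tz":0,"yaw":-2,"claw":0},{"tx":1.65,"ty":4,"tz":0,"yaw":-2,"claw":0},{"tx":1.65,"ty":4,"tz":0,"yaw":-2,"claw":0},{"tx":1.65,"ty":4,"tz":0,"yaw":-2,"claw":0},{"tx":1.65,"ty":4,"tz":0,"yaw":-2,"claw":0},{"tx":1.65,"ty":4,"tz":0,"yaw":-2,"claw":0},{"tx":1.65,"ty":4,"tz":0,"yaw":-2,"claw":0},{"tx":1.65,"ty":4,"tz":0,"yaw":-2,"claw":0},{"tx":1.65,"ty":4,"tz":0,"yaw":-2,"claw":0},{"tx":1.65,"ty":4,"tz":0,"yaw":-2,"claw":0},{"tx":1.65,"ty":4,"tz":0,"yaw":-2,"claw":0},{"tx":1.65,"ty":4,"tz":0,"yaw":-2,"claw":0},{"tx":0,"ty":0,"tz":0,"yaw":0,"claw":0},{"tx":0,"ty":0,"tz":0,"yaw":0,"claw":0}], "newtons": 40}}

```text
time_s: 1.8
position: [0.4451, 0.0874, 0.2499]
tool_rot: [[0.988, -0.153, -0.001], [-0.153, -0.988, -0.0], [-0.001, 0.0, -1.0]]
ft_force: [-0.1, -0.3, 0.4]
grip_width: 0.0002
gripper_force: 0.0
```

{"method": "servo_tool", "body": {"steps": [{"tx":0,"ty":0,"tz":-3,"yaw":0,"claw":0},{"tx":0,"ty":0,"tz":-3,"yaw":0,"claw":0},{"tx":0,"ty":0,"tz":-3,"yaw":0,"claw":0},{"tx":0,"ty":0,"tz":-3,"yaw":0,"claw":0},{"tx":0,"ty":0,"tz":-2,"yaw":0,"claw":0},{"tx":0,"ty":0,"tz":-1.4,"yaw":0,"claw":0},{"tx":0,"ty":0.1,"tz":0,"yaw":0,"claw":0},{"tx":0,"ty":0,"tz":0,"yaw":0,"claw":0}]}}

```text
time_s: 2.6
position: [0.4453, 0.0871, 0.0968]
tool_rot: [[0.988, -0.156, 0.0], [-0.156, -0.988, -0.0], [0.0, 0.0, -1.0]]
ft_force: [0.9, -0.7, 1.1]
grip_width: -0.0001
gripper_force: 0.0
```

```bash
python3 - <<'E'
from h import *
im,d,W=shot('side'); cv2.imwrite('pics/z3.png',cv2.resize(im[140:250,200:330],None,fx=5.4,fy=5.4,interpolation=cv2.INTER_CUBIC)[:,:,::-1])
E
```

```text
(no output)
```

View pics/z3.png

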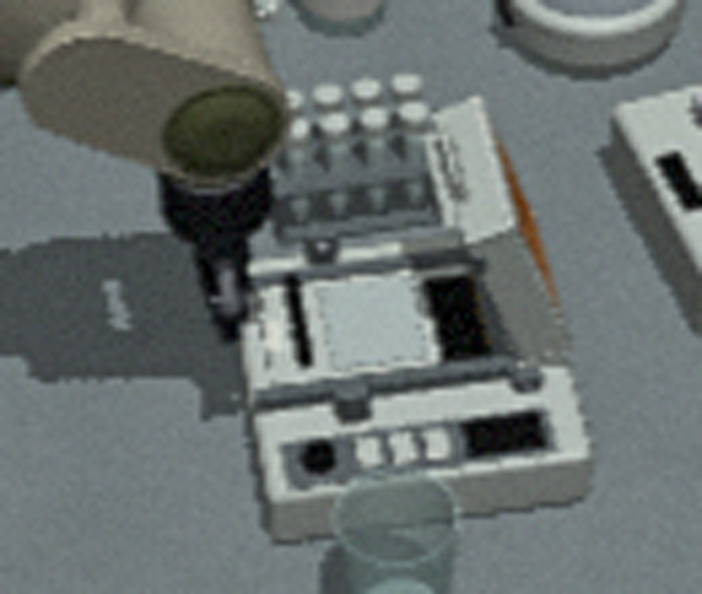

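The fingertips are at (232,330), just in front of the comb at (300,320), lined up and clear of the hood. Now I push.

{"method": "servo_tool", "body": {"steps": [{"tx":1,"ty":-0.16,"tz":0,"yaw":0,"claw":0},{"tx":1,"ty":-0.16,"tz":0,"yaw":0,"claw":0},{"tx":0.5,"ty":-0.08,"tz":0,"yaw":0,"claw":0},{"tx":0.5,"ty":-0.08,"tz":0,"yaw":0,"claw":0},{"tx":0.5,"ty":-0.08,"tz":0,"yaw":0,"claw":0},{"tx":0.5,"ty":-0.08,"tz":0,"yaw":0,"claw":0},{"tx":0.5,"ty":-0.08,"tz":0,"yaw":0,"claw":0},{"tx":0.5,"ty":-0.08,"tz":0,"yaw":0,"claw":0},{"tx":0.5,"ty":-0.08,"tz":0,"yaw":0,"claw":0}]}}

```text
time_s: 3.55
position: [0.5006, 0.0789, 0.0963]
tool_rot: [[0.988, -0.155, -0.0], [-0.155, -0.988, 0.0], [-0.0, 0.0, -1.0]]
ft_force: [-1.2, 0.4, 0.1]
grip_width: 0.0
gripper_force: 0.4
```

{"method": "servo_tool", "body": {"steps": [{"tx":0.3,"ty":-0.05,"tz":0,"yaw":0,"claw":0},{"tx":0.3,"ty":-0.05,"tz":0,"yaw":0,"claw":0},{"tx":0.2,"ty":-0.03,"tz":0,"yaw":0,"claw":0},{"tx":0,"ty":0,"tz":0,"yaw":0,"claw":0}]}}

```text
time_s: 3.95
position: [0.5063, 0.0779, 0.0962]
tool_rot: [[0.988, -0.155, -0.005], [-0.155, -0.988, 0.0], [-0.005, 0.001, -1.0]]
ft_force: [-10.6, -0.1, 7.2]
grip_width: -0.0002
gripper_force: 4.9
```

{"method": "servo_tool", "body": {"steps": [{"tx":0.2,"ty":-0.03,"tz":0,"yaw":0,"claw":0},{"tx":0.2,"ty":-0.03,"tz":0,"yaw":0,"claw":0},{"tx":0.2,"ty":-0.03,"tz":0,"yaw":0,"claw":0},{"tx":0,"ty":0,"tz":0,"yaw":0,"claw":0}]}}

```text
time_s: 4.35
position: [0.514, 0.0769, 0.0962]
tool_rot: [[0.988, -0.155, -0.001], [-0.155, -0.988, 0.0], [-0.001, 0.0, -1.0]]
ft_force: [-2.9, 1.4, -0.1]
grip_width: -0.0003
gripper_force: 1.0
```

{"method": "servo_tool", "body": {"steps": [{"tx":0.2,"ty":-0.03,"tz":0,"yaw":0,"claw":0},{"tx":0.2,"ty":-0.03,"tz":0,"yaw":0,"claw":0},{"tx":0.1,"ty":-0.02,"tz":0,"yaw":0,"claw":0},{"tx":0,"ty":0,"tz":0,"yaw":0,"claw":0}]}}

```text
time_s: 4.75
position: [0.5168, 0.0765, 0.0962]
tool_rot: [[0.988, -0.155, -0.007], [-0.155, -0.988, 0.001], [-0.007, 0.0, -1.0]]
ft_force: [-15.2, 1.5, 10.0]
grip_width: -0.0001
gripper_force: 7.2
```

{"method": "servo_tool", "body": {"steps": [{"tx":0.2,"ty":-0.03,"tz":0,"yaw":0,"claw":0},{"tx":0.2,"ty":-0.03,"tz":0,"yaw":0,"claw":0},{"tx":0,"ty":0,"tz":0,"yaw":0,"claw":0}]}}

```text
time_s: 5.05
position: [0.517, 0.0764, 0.0962]
tool_rot: [[0.988, -0.154, -0.016], [-0.154, -0.988, 0.001], [-0.016, 0.001, -1.0]]
ft_force: [-32.2, 3.3, 24.1]
grip_width: 0.0001
gripper_force: 16.1
```

The cassette is against the stop: it takes 32 N without moving. I'll back off, raise and check.

{"method": "servo_tool", "body": {"steps": [{"tx":-1,"ty":0.16,"tz":0,"yaw":0,"claw":0},{"tx":-2,"ty":0.3,"tz":0,"yaw":0,"claw":0},{"tx":-2,"ty":0.3,"tz":2,"yaw":0,"claw":0},{"tx":0,"ty":0,"tz":4,"yaw":0,"claw":0},{"tx":0,"ty":0,"tz":4,"yaw":0,"claw":0},{"tx":0,"ty":0,"tz":4,"yaw":0,"claw":0},{"tx":0,"ty":0,"tz":4,"yaw":0,"claw":0},{"tx":0,"ty":0,"tz":1.5,"yaw":0,"claw":0},{"tx":0,"ty":0,"tz":0,"yaw":0,"claw":0}]}}

```text
time_s: 5.95
position: [0.4744, 0.0829, 0.2936]
tool_rot: [[0.988, -0.155, 0.006], [-0.155, -0.988, -0.0], [0.006, -0.001, -1.0]]
ft_force: [0.8, 0.5, 0.2]
grip_width: -0.0002
gripper_force: 0.0
```

```bash
python3 - <<'E'
from h import *
im,d,W=shot('side'); cv2.imwrite('pics/z4.png',cv2.resize(im[140:250,200:330],None,fx=5.4,fy=5.4,interpolation=cv2.INTER_CUBIC)[:,:,::-1])
th=np.radians(-9.05);R=np.array([[np.cos(th),-np.sin(th)],[np.sin(th),np.cos(th)]]);O=np.array([.5637,.0699])
L=W.copy();L[...,:2]=(W[...,:2]-O)@R
k=(abs(L[...,0]+.05)<.06)&(abs(L[...,1])<.04)&(L[...,2]>.075)&(L[...,2]<.105)&(im.sum(-1)<150)
print(k.sum(),np.median(L[k],0),L[k].min(0),L[k].max(0))
E
```

```text
32 [-0.031142   -0.00750992  0.09206166] [-0.03489102 -0.03668256  0.07901051] [-0.02559176  0.03416062  0.10149721]
```

View pics/z4.png

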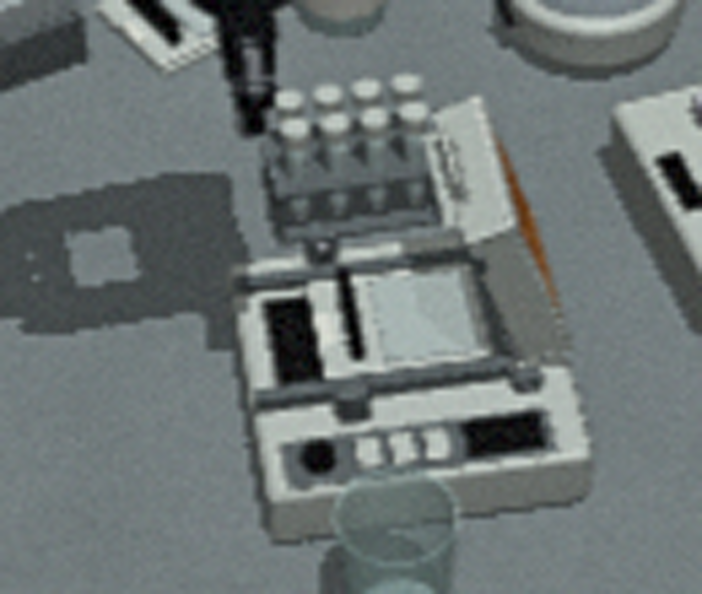

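The comb has moved to runner x ≈ -31 to -35 mm (pixel 350,315), so the cassette is home. Next I go over the hood and down behind it.

{"method": "servo_tool", "body": {"steps": [{"tx":2.2,"ty":-0.34,"tz":0,"yaw":0,"claw":0},{"tx":2.2,"ty":-0.34,"tz":0,"yaw":0,"claw":0},{"tx":2.2,"ty":-0.34,"tz":0,"yaw":0,"claw":0},{"tx":2.2,"ty":-0.34,"tz":0,"yaw":0,"claw":0},{"tx":2.2,"ty":-0.34,"tz":0,"yaw":0,"claw":0},{"tx":2.2,"ty":-0.34,"tz":0,"yaw":0,"claw":0},{"tx":2.2,"ty":-0.34,"tz":0,"yaw":0,"claw":0},{"tx":2.2,"ty":-0.34,"tz":0,"yaw":0,"claw":0},{"tx":2.2,"ty":-0.34,"tz":0,"yaw":0,"claw":0},{"tx":2.2,"ty":-0.34,"tz":0,"yaw":0,"claw":0},{"tx":0,"ty":0,"tz":0,"yaw":0,"claw":0}]}}

```text
time_s: 7.1
position: [0.6949, 0.0482, 0.2874]
tool_rot: [[0.988, -0.156, -0.004], [-0.156, -0.988, 0.0], [-0.004, 0.0, -1.0]]
ft_force: [0.3, 0.7, 0.1]
grip_width: 0.0002
gripper_force: 0.0
```

{"method": "servo_tool", "body": {"steps": [{"tx":0,"ty":0,"tz":-2.5,"yaw":0,"claw":0},{"tx":0,"ty":0,"tz":-2.5,"yaw":0,"claw":0},{"tx":0,"ty":0,"tz":-2.5,"yaw":0,"claw":0},{"tx":0,"ty":0,"tz":0,"yaw":0,"claw":0}]}}

```text
time_s: 7.5
position: [0.6914, 0.0492, 0.2114]
tool_rot: [[0.988, -0.155, -0.009], [-0.155, -0.988, 0.001], [-0.009, 0.0, -1.0]]
ft_force: [-0.4, -0.3, -0.2]
grip_width: -0.0003
gripper_force: 0.0
```

{"method": "servo_tool", "body": {"steps": [{"tx":-1.8,"ty":0.28,"tz":0.1,"yaw":0,"claw":0},{"tx":-1.8,"ty":0.28,"tz":0.1,"yaw":0,"claw":0},{"tx":-1.2,"ty":0.2,"tz":-0.05,"yaw":0,"claw":0},{"tx":-1.2,"ty":0.2,"tz":-0.05,"yaw":0,"claw":0},{"tx":-1.2,"ty":0.19,"tz":-0.3,"yaw":0,"claw":0},{"tx":-1.2,"ty":0.19,"tz":-0.3,"yaw":0,"claw":0},{"tx":0,"ty":0,"tz":0,"yaw":0,"claw":0}]}}

```text
time_s: 8.2
position: [0.6083, 0.0627, 0.2122]
tool_rot: [[0.988, -0.155, 0.0], [-0.155, -0.988, 0.0], [0.0, -0.0, -1.0]]
ft_force: [-0.2, 0.2, 1.1]
grip_width: -0.0002
gripper_force: 0.0
```

```bash
python3 - <<'E'
from h import *
im,d,W=shot('side'); cv2.imwrite('pics/z5.png',cv2.resize(im[120:250,200:330],None,fx=4.5,fy=4.5,interpolation=cv2.INTER_CUBIC)[:,:,::-1])
E
```

```text
(no output)
```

View pics/z5.png

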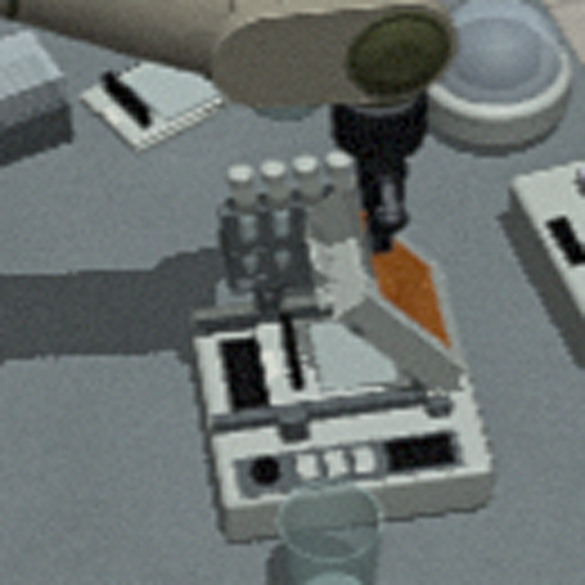

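The hood is following: the tip is on the amber top face at (383,240) and the angle is about 0.9. I continue along the arc.

{"method": "servo_tool", "body": {"steps": [{"tx":-1.2,"ty":0.19,"tz":-0.8,"yaw":0,"claw":0},{"tx":-1.2,"ty":0.19,"tz":-0.9,"yaw":0,"claw":0},{"tx":-1.0,"ty":0.16,"tz":-0.75,"yaw":0,"claw":0},{"tx":-1.0,"ty":0.16,"tz":-0.75,"yaw":0,"claw":0},{"tx":-0.85,"ty":0.13,"tz":-0.95,"yaw":0,"claw":0},{"tx":-0.85,"ty":0.13,"tz":-0.95,"yaw":0,"claw":0},{"tx":0,"ty":0,"tz":0,"yaw":0,"claw":0}]}}

```text
time_s: 8.95
position: [0.5478, 0.0721, 0.1598]
tool_rot: [[0.988, -0.155, -0.002], [-0.155, -0.988, 0.0], [-0.002, 0.0, -1.0]]
ft_force: [0.6, -0.3, 0.0]
grip_width: 0.0
gripper_force: 0.0
```

{"method": "servo_tool", "body": {"steps": [{"tx":-0.5,"ty":0.08,"tz":-0.75,"yaw":0,"claw":0},{"tx":-0.5,"ty":0.08,"tz":-0.75,"yaw":0,"claw":0},{"tx":0,"ty":0,"tz":2,"yaw":0,"claw":0},{"tx":-1.3,"ty":0.2,"tz":0,"yaw":0,"claw":0},{"tx":-1.3,"ty":0.2,"tz":0,"yaw":0,"claw":0},{"tx":0,"ty":0,"tz":-1,"yaw":0,"claw":0},{"tx":0,"ty":0,"tz":-1,"yaw":0,"claw":0},{"tx":0,"ty":0,"tz":-1,"yaw":0,"claw":0},{"tx":0,"ty":0,"tz":0,"yaw":0,"claw":0}]}}

```text
time_s: 9.85
position: [0.5119, 0.0775, 0.1334]
tool_rot: [[0.988, -0.155, -0.003], [-0.155, -0.988, 0.0], [-0.003, 0.0, -1.0]]
ft_force: [0.1, 0.3, 0.7]
grip_width: 0.0003
gripper_force: 0.0
```

{"method": "servo_tool", "body": {"steps": [{"tx":0,"ty":0,"tz":-0.3,"yaw":0,"claw":0},{"tx":0,"ty":0,"tz":-0.3,"yaw":0,"claw":0},{"tx":0,"ty":0,"tz":0,"yaw":0,"claw":0}]}}

```text
time_s: 10.15
position: [0.5123, 0.0775, 0.1288]
tool_rot: [[0.988, -0.155, -0.0], [-0.155, -0.988, 0.0], [-0.0, 0.0, -1.0]]
ft_force: [0.1, 0.3, 0.0]
grip_width: 0.0001
gripper_force: 0.0
```

{"method": "servo_tool", "body": {"steps": [{"tx":0,"ty":0,"tz":-0.2,"yaw":0,"claw":0},{"tx":0,"ty":0,"tz":-0.2,"yaw":0,"claw":0},{"tx":0,"ty":0,"tz":0,"yaw":0,"claw":0}]}}

```text
time_s: 10.45
position: [0.5124, 0.0776, 0.1266]
tool_rot: [[0.988, -0.155, 0.001], [-0.155, -0.988, -0.0], [0.001, 0.0, -1.0]]
ft_force: [-5.1, -0.1, 12.2]
grip_width: 0.0002
gripper_force: 6.5
```

```bash
python3 - <<'E'
from h import *
im,d,W=shot('side'); cv2.imwrite('pics/z6.png',cv2.resize(im[120:250,200:330],None,fx=4.5,fy=4.5,interpolation=cv2.INTER_CUBIC)[:,:,::-1])
E
```

```text
(no output)
```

View pics/z6.png

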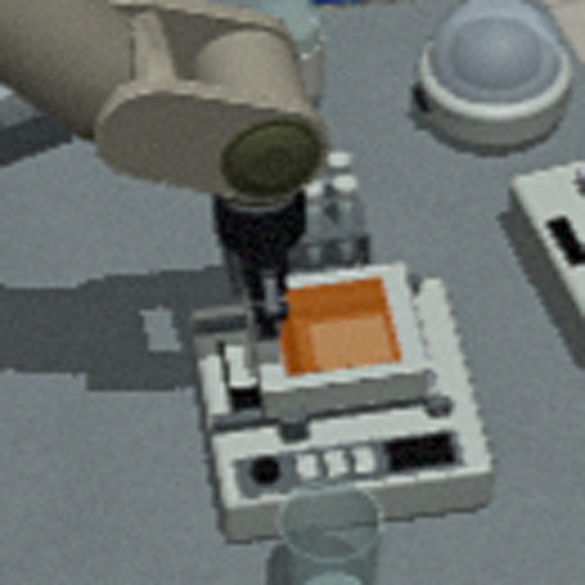

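The hood is nearly or fully shut, with the tip on its front top edge at (270,315). I press harder to make sure the catches engage.

{"method": "servo_tool", "body": {"steps": [{"tx":0,"ty":0,"tz":-0.2,"yaw":0,"claw":0},{"tx":0,"ty":0,"tz":-0.2,"yaw":0,"claw":0},{"tx":0,"ty":0,"tz":0,"yaw":0,"claw":0}]}}

```text
time_s: 10.8
position: [0.5124, 0.0777, 0.1261]
tool_rot: [[0.988, -0.154, 0.004], [-0.154, -0.988, -0.001], [0.004, 0.0, -1.0]]
ft_force: [-16.9, -0.1, 47.2]
grip_width: -0.0002
gripper_force: 23.7
```

{"method": "servo_tool", "body": {"steps": [{"tx":0,"ty":0,"tz":1,"yaw":0,"claw":0},{"tx":0,"ty":0,"tz":3,"yaw":0,"claw":0},{"tx":0,"ty":0,"tz":4,"yaw":0,"claw":0},{"tx":0,"ty":0,"tz":4,"yaw":0,"claw":0},{"tx":-4,"ty":0,"tz":3,"yaw":0,"claw":0},{"tx":-4,"ty":0,"tz":0,"yaw":0,"claw":0},{"tx":-4,"ty":0,"tz":0,"yaw":0,"claw":0},{"tx":0,"ty":0,"tz":0,"yaw":0,"claw":0}]}}

```text
time_s: 11.6
position: [0.3884, 0.0781, 0.2717]
tool_rot: [[0.988, -0.155, -0.0], [-0.155, -0.988, 0.0], [-0.0, 0.0, -1.0]]
ft_force: [0.1, 0.3, -0.8]
grip_width: -0.0001
gripper_force: 0.0
```

```bash
python3 - <<'E'
from h import *
th=np.radians(-9.05);R=np.array([[np.cos(th),-np.sin(th)],[np.sin(th),np.cos(th)]]);O=np.array([.5637,.0699])
for n in('side','top'):
    im,d,W=shot(n)
    if n=='side':cv2.imwrite('pics/z7.png',cv2.resize(im[120:250,200:330],None,fx=4.5,fy=4.5,interpolation=cv2.INTER_CUBIC)[:,:,::-1])
    L=W.copy();L[...,:2]=(W[...,:2]-O)@R
    k=(abs(L[...,0]-.005)<.065)&(abs(L[...,1])<.058)&(L[...,2]>.09)&(L[...,2]<.14)
    p=L[k];c=np.polyfit(p[:,0],p[:,2],1);print(n,len(p),c,'angle',-c[0],'z at hinge/front',np.polyval(c,[.078,-.067]))
E
```

```text
side 757 [0.00631424 0.1071281 ] angle -0.00631423540472589 z at hinge/front [0.10762061 0.10670505]
top 1233 [-0.00185703  0.10741061] angle 0.0018570289412752719 z at hinge/front [0.10726576 0.10753503]
```

View pics/z7.png

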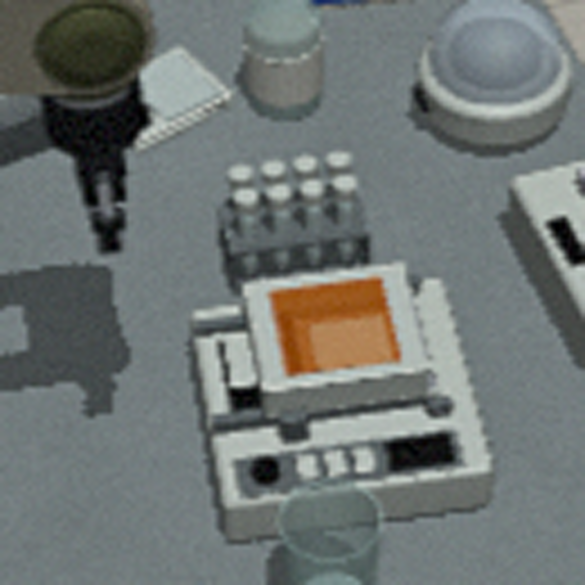

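The hood is shut: its top face at (335,330) is level, at an angle of about 0. The rack and beaker are where they were, and the arm is clear. I'm handing the job in.

```bash
python3 -c "
from rig import env
print(env.close_job())"
```

```text
the job is handed in; nothing more can be done
None
```

The cassette is home against its stop, the hood is shut past its catches, no other item on the bench was touched, and I handed the job in at about 12 s; the hand-in reported no verdict.

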